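Index a rotary table to its 30 degree line and clamp it

TASK

The worm of the rotary table is thrown out, so its round platter turns freely by hand: with a fingertip or the outside of the fingers, push the platter round by its clamped-on work until the 30 degree line of the scale on its rim (the third long line clockwise from the thick zero line) stands at the fixed index line on the base. Then push the clamp lever clockwise right over to its stop, so that the table is locked on that line for marking the next spoke. Grip nothing, and leave the tools and other things on the bench where they are.

Things in the scene. Friction and masses are not known exactly. Their poses are not given: they have to be found in the camera images.
- rotab: Fixed cast-grey base of a rotary table, about 220 mm across, bolted down. Origin: on the bench under the platter's centre; z up; the index bracket is on its -x side, the clamp boss on its +y side. On the -y side are the worm housing, collar and 72 mm handwheel with crank towards -x, all below 95 mm: out of gear, they do nothing and are not needed.
- centre (a point): Point on the platter's vertical turning axis at the height of its top face, 80 mm above the bench.
- index (a point): Inner end of the single black index line on the small steel plate of the fixed index bracket (24 mm wide, top 71 mm above the bench), at radius 115 mm on the base's -x side, just outside the rim.
- platter (a joint): Turn of the round steel platter (220 mm across, top face 80 mm above the bench, no stops), rad = scale reading at the index: 0 with the zero line at the index, growing anticlockwise seen from above; 0.5236 at the 30 degree line. Starts 0.42 to 1.4 rad below that. Friction 0.4 N m: about 5 N at a strap's outer end; it stays where it is left.
- line30 (a point): Outer end of the 30 degree line on the platter's 45 degree bevelled rim, radius 110 mm, 69 mm above the bench; turns with the platter. The scale has a short line every 5 degrees and a long one every 10, and counts up clockwise from the zero line, seen from above: this is the third long line.
- zero_line (a point): Outer end of the zero line on the platter's bevelled rim, radius 110 mm, 69 mm above the bench; turns with the platter. It is thicker than the others and runs on over the top face to a dot.
- strap_a: One of a pair of black strap clamps holding a 124 mm plywood wheel blank (18 mm thick) on the platter; rigid with it, good to push against. Origin: on its stud's axis at the strap's top face, 76 mm from the platter's axis, 110 mm above the bench; x outward, z up. Strap 26 mm wide (y), 12 mm thick, x from -36 to +22 mm; nut (17 mm) and stud (10 mm) rise 22 mm above it.
- strap_b: The other strap clamp, alike, half a turn round the platter from strap_a. Beside either strap, and outside the blank (x above -14 mm), the space is free down to the platter's face, 30 mm below the strap's origin.
- clamp_lever (a joint): Swing of the clamp lever about its vertical axis, rad: 0 slack, growing clockwise seen from above, stop at 1.2 (locked). Starts at 0 to 0.2, pointing outward from the platter, and stays where it is left; friction 0.2 N m, about 4 N at the grip.
- clamp_axis (a point): Point on the clamp lever's vertical turning axis, 80 mm above the bench, 136 mm from the platter's centre on the base's +y side.
- lever_grip: Black round grip of the clamp lever, turning with it: 14 mm thick with an 18 mm ball end. Origin: middle of the grip, 48 mm from the lever's axis, 89 mm above the bench; x points outward along the lever, z up; the grip runs from x = -29 to +31 mm and rises 8 mm outward. Free space below and beside it but for the clamp boss within 25 mm of the axis and low things on the bench.
- surface_gauge: Loose bystander: scribing block on a 75 x 55 x 28 mm cast base, a post 203 mm high and a thin scriber rod. Origin: centre of its underside. It stands at the robot's right.
- spanner: Loose bystander: steel open-ended spanner 170 mm long lying on the bench close to the rotary table. Origin: centre of its underside.
- step_block: Loose bystander: black stepped block 40 x 28 x 36 mm by the index. Origin: centre of its underside.
- long_nut: Loose bystander: six-sided steel coupling nut, 22 mm across, 32 mm high, standing by the index. Origin: centre of its underside.
- spray_can: Loose bystander: spray can 66 mm across, 190 mm high. Origin: centre of its underside.
- tape_measure: Loose bystander: black tape measure 76 x 36 x 62 mm. Origin: centre of its underside.
- offcut: Loose bystander: plywood offcut 110 x 75 x 18 mm lying flat. Origin: centre of its underside.
- glue_bottle: Loose bystander: white glue bottle 56 mm across, 165 mm high with its nozzle. Origin: centre of its underside.

How it is judged:
On the way, in this order (a step that is already met when the one before it is completed fails the run):
1. the platter stands with its 30 degree line at the index, at rest, the clamp lever still slack (value of joint platter between 0.4796 and 0.5676 rad and velocity of joint platter between -0.05 and 0.05 rad/s and value of joint clamp_lever below 0.5 rad), for 0.2 s.
2. the clamp lever is pushed clockwise to its stop (value of joint platter between 0.4796 and 0.5676 rad and value of joint clamp_lever above 1.08 rad), for 0.2 s.
At the end, for the whole second after the job is handed in: The platter reads 30 degrees at the index within 2.5 degrees (half a scale division), the clamp lever is within 0.12 rad of its locked stop, both at rest, and every loose thing is within 20 mm of its starting place (all of step 2 and velocity of joint platter between -0.03 and 0.03 rad/s and velocity of joint clamp_lever between -0.05 and 0.05 rad/s and distance of each of surface_gauge, spanner, step_block, long_nut, spray_can, tape_measure, offcut, glue_bottle from where it was at the start of the episode below 0.02 m); the robot touches nothing.
It fails at once if the clamp is tightened (lever past half way, 0.6 rad) while the platter is off the 30 degree line by more than 2.5 degrees (value of joint clamp_lever above 0.6 rad and not (value of joint platter between 0.4796 and 0.5676 rad)).
It fails at once if a strap clamp or its stud is pinched between the fingers instead of pushed ((contact force between the fingers and strap_a above 0.3 N and ((x of the grasp point in the frame of strap_a between -0.036 and 0.022 m and y of the grasp point in the frame of strap_a between -0.008 and 0.008 m and z of the grasp point in the frame of strap_a below 0.015 m) or (x of the grasp point in the frame of strap_a between -0.009 and 0.009 m and y of the grasp point in the frame of strap_a between -0.009 and 0.009 m and z of the grasp point in the frame of strap_a below 0.036 m))) or (contact force between the fingers and strap_b above 0.3 N and ((x of the grasp point in the frame of strap_b between -0.036 and 0.022 m and y of the grasp point in the frame of strap_b between -0.008 and 0.008 m and z of the grasp point in the frame of strap_b below 0.015 m) or (x of the grasp point in the frame of strap_b between -0.009 and 0.009 m and y of the grasp point in the frame of strap_b between -0.009 and 0.009 m and z of the grasp point in the frame of strap_b below 0.036 m)))).
It fails at once if the clamp lever is pinched between the fingers instead of pushed (contact force between the fingers and lever_grip above 0.3 N and x of the grasp point in the frame of lever_grip between -0.029 and 0.031 m and y of the grasp point in the frame of lever_grip between -0.008 and 0.008 m and z of the grasp point in the frame of lever_grip below 0.018 m).
It fails at once if a loose thing on the bench is lifted, knocked over or shifted more than 20 mm (distance of any of surface_gauge, spanner, step_block, long_nut, spray_can, tape_measure, offcut, glue_bottle from where it was at the start of the episode above 0.02 m or angle between any of surface_gauge, spanner, step_block, long_nut, spray_can, tape_measure, offcut, glue_bottle's own z axis and vertical above 0.35 rad).
It also fails if it takes over 58 s, if anything falls off the work surface, if the arm or the gripper's body presses on something with over 40 N, if the wrist force passes 120 N, or if a joint passes its speed limit or range.

ROBOT

A 6-joint arm with a two-finger parallel gripper is mounted at the origin on the work surface. World frame = base frame: x ahead of the robot, y to its left, z up, the work surface at z = 0. Lengths are in m, angles in rad, forces in N, time in s.
With the tool pointing down it reaches from about 0.275 to 0.75 m from the base axis. Payload 10.2 kg.
Tool frame: the origin (TCP) lies midway between the tips of the shut fingers; the grasp point (between the pads) lies 19 mm behind it; z points along the fingers, y is the line along which they close (so a half turn about z gives the same grasp; the last joint's range is limited). The gripper opens to 88 mm and grips with 3 to 60 N. Pads are 18 mm wide; open, the fingers measure 123 mm over their backs; the gripper's body (75 mm by 187 mm) begins 45 mm behind the grasp point.
Start: joints at [1.116, 0.313, 1.498, -0, 1.331, -0.223], TCP at [0.121, 0.511, 0.239] pointing down, gripper open.
Joint ranges: [-2.94, 2.94], [-0.97, 2.17], [0.19, 2.56], [-1.23, 4.37], [0.02, 3.11], [-2.88, 2.88]. Speed limits (rad/s): [2.39, 2.39, 3.01, 3.14, 3.14, 3.14].

INTERFACE

Orientations are given as a rotation vector (axis times angle).
In Python, from bench import robot, hand, kinematics, read_camera, camera_info, order, sensors gives the robot as it stands. Calls block until the motion is done:
- robot.move_pose(position, orientation): joint-space move of the TCP to a pose.
- robot.servo_line(position, vel=0.15, attitude=None): straight line of the TCP; attitude=None keeps the orientation; vel is the mean speed in m/s.
- robot.move_joints(angles): joint-space move.
- hand.set_gripper(opening, effort=None): finger opening in m; effort is the grip in N (None keeps the last); returns when the fingers have stopped.
- robot.dwell(seconds).
- kinematics.solve_ik(position, orientation): joint angles nearest the present ones, or None.
- read_camera(name): name is "scene" or "top"; returns (picture, depth): 420x560x3 uint8, red, green, blue; 420x560 float32, m along the optical axis (not along the pixel's ray), 0 where there is no reading.
- camera_info(name): a dict with "fx", "fy", "cx", "cy" (pixels), "rvec" (rotation vector, rad) and "tvec" (3), from world to camera coordinates, as OpenCV has them. Camera axes: x right, y down, z forward; pixel columns grow to the right and rows downward; lengths in m; the calibration is good to about 2 mm. A picture is of the moment at which its call begins. camera_info takes no time and is no camera call.
A pose or a line that the arm cannot do raises robot.IKError and nothing moves.
- order.job_done(): hands the job in; it is judged then, once.
Readings, each from a call of its own:
- sensors.read_time_s(): time.
- sensors.read_qpos(): joint angles.
- sensors.read_joint_vel(): joint speeds.
- sensors.read_effort(): joint torques, N m.
- sensors.read_ee_pos(): TCP position.
- sensors.read_tcp_rot(): TCP orientation.
- sensors.read_force(): force on the tool from outside, world axes, zero at the start.
- sensors.read_wrist_torque(): the same for the moment, N m.
- sensors.read_grip_width(): finger opening in m.
- sensors.read_grasp_force(): force on a finger pad.
Only numpy, scipy, OpenCV 4.12 (cv2) and the standard library are available. Lean on these libraries where they do the work, as an engineer would, in place of code of your own. Each camera call takes 0.05 s, during which the arm holds its last target. There are 200 camera calls.

## Working session

There is one attempt and no reset: what is moved stays moved. The work goes in short steps, each a Python script; the robot and the scene stay as the last script left them, time stands still between calls to the robot, and variables do not carry over. Pictures are saved under pics/ and viewed, at most 10 in all, crops included, and the job is handed in when it is done.

```bash
mkdir -p pics; ls
python3 - <<'E'
from bench import *
import cv2,numpy as np
for n in("scene","top"):
    p,d=read_camera(n); np.savez(f"{n}0.npz",p=p,d=d)
    cv2.imwrite(f"pics/{n}0.png",p[:,:,::-1]); c=camera_info(n); print(n,c)
    R=cv2.Rodrigues(np.array(c["rvec"]))[0]; print(-R.T@np.array(c["tvec"]))
print(sensors.read_time_s())
E
```

```text
pics
scene {'fx': 447.2603344758374, 'fy': 447.2603344758374, 'cx': 277.43058783310835, 'cy': 208.30906388912038, 'rvec': array([ 2.25628266,  0.89263883, -0.33024166]), 'tvec': array([-0.40254044, -0.17791842,  1.45687095])}
[ 1.04484662 -0.55176691  0.95917441]
top {'fx': 429.99265139491473, 'fy': 429.99265139491473, 'cx': 277.67077708347523, 'cy': 210.4134546165329, 'rvec': array([ 2.1613416 , -2.17732311,  0.06170148]), 'tvec': array([0.04178019, 0.53147166, 1.30226726])}
[0.4257403 0.0075282 1.3411921]
0.1
```

View pics/scene0.png

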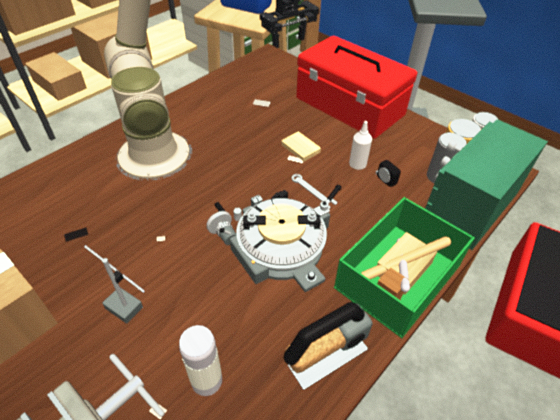

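View pics/top0.png

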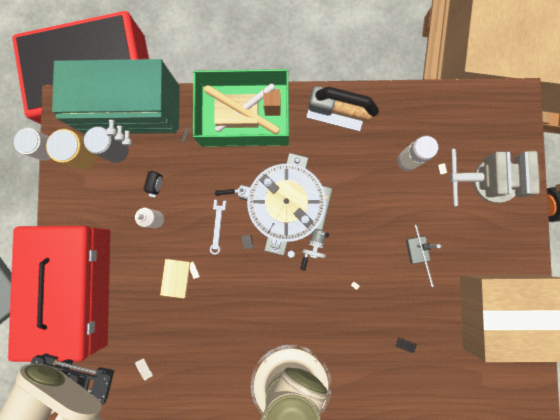

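The top view shows the table centred near (286,202), the lever pointing left (+y) at (228,191), and the spanner at (217,227). I'll enlarge both views around the table.

```bash
cat > h.py <<'E'
from bench import *
import cv2,numpy as np
def cam(n):
    c=camera_info(n); K=np.array([[c['fx'],0,c['cx']],[0,c['fy'],c['cy']],[0,0,1]])
    return K,cv2.Rodrigues(np.array(c['rvec']))[0],np.array(c['tvec'])
def ray(n,u,v,z):
    K,R,t=cam(n); o=-R.T@t; d=R.T@np.linalg.inv(K)@np.array([u,v,1.]); return o+d*(z-o[2])/d[2]
def proj(n,p):
    K,R,t=cam(n); q=K@(R@np.array(p,float)+t); return q[:2]/q[2]
E
python3 - <<'E'
import numpy as np,cv2
p=np.load("top0.npz")["p"][:,:,::-1]
cv2.imwrite("pics/topc.png",cv2.resize(p[145:270,195:345],None,fx=4.8,fy=4.8,interpolation=cv2.INTER_CUBIC))
p=np.load("scene0.npz")["p"][:,:,::-1]
cv2.imwrite("pics/scenec.png",cv2.resize(p[165:295,195:355],None,fx=4.6,fy=4.6,interpolation=cv2.INTER_CUBIC))
E
```

```text
(no output)
```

View pics/topc.png

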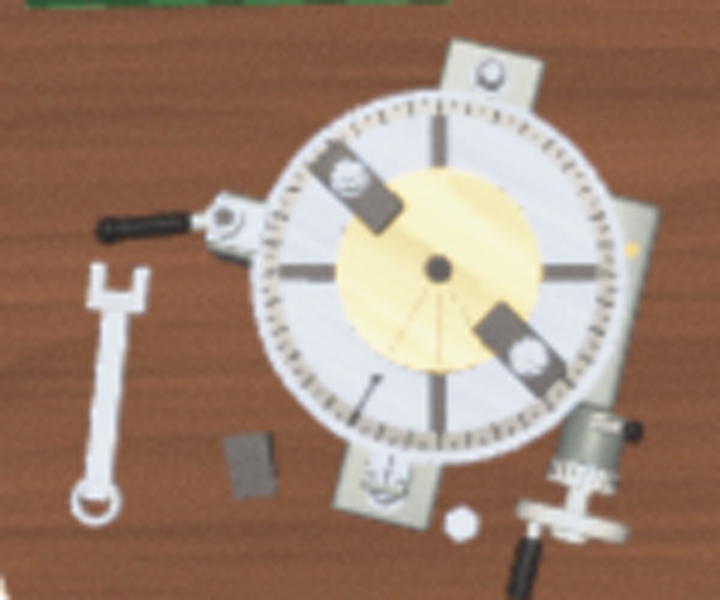

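View pics/scenec.png

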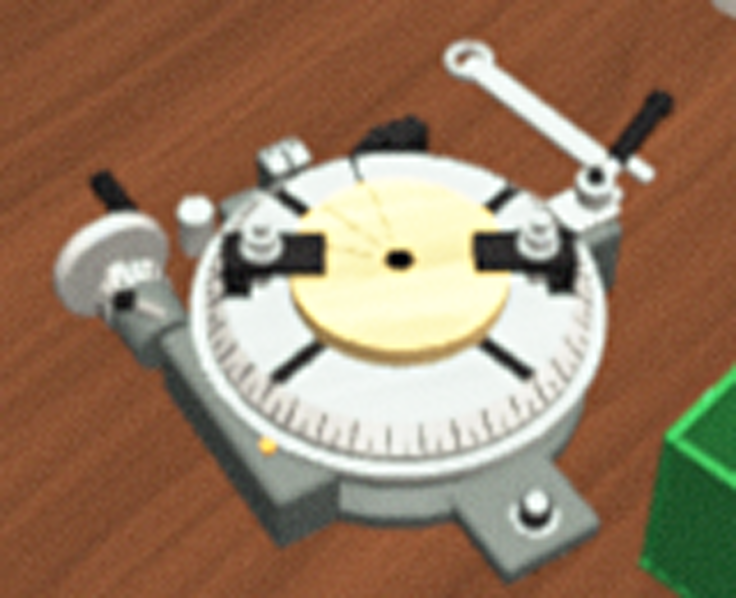

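The top crop shows the zero line at (354,420)→(378,380), about 15° clockwise of the index at (388,472). The straps are at about 44° and 224°, and the lever runs from the boss at (225,217) to its ball at (105,230). Next I'll measure all of these.

```bash
cat >> h.py <<'E'
def polar(n,p,c,z,r,th):   # sample grey along a circle (ray geometry)
    a=np.radians(th); uv=np.array([proj(n,[c[0]+r*np.cos(x),c[1]+r*np.sin(x),z]) for x in a],np.float32)
    g=cv2.cvtColor(p,cv2.COLOR_RGB2GRAY)
    return cv2.remap(g,uv[None,:,0],uv[None,:,1],cv2.INTER_LINEAR)[0]
def zero_angle(n,p,c,lo,hi):   # dark line across top face near radius 77-93
    th=np.arange(lo,hi,.5); out=[]
    for r in (.083,.087,.091,.095):
        w=np.clip(np.median(s:=polar(n,p,c,.08,r,th).astype(float))-s-25,0,None)
        out.append((round(float((w*th).sum()/max(w.sum(),1e-6)),2),int(w.max())))
    return out
E
python3 - <<'E'
from h import *
un=lambda X,Y,o:((X+.5)/o[2]-.5+o[0],(Y+.5)/o[2]-.5+o[1])
T=(195,145,4.8);S=(195,165,4.6)
# blank: yellow blob centroid, top face z=.098 ; hub in scene
cs={}
for n,roi,hub in(("top",(225,145,345,250),un(438,269,T)),("scene",(195,165,355,295),un(400,259,S))):
    p=np.load(n+"0.npz")["p"]; u,v=map(int,hub); g=cv2.cvtColor(p,cv2.COLOR_RGB2GRAY).astype(float)
    w=np.clip(150-g[v-5:v+7,u-5:u+7],0,None); yy,xx=np.mgrid[v-5:v+7,u-5:u+7]
    uv=((w*xx).sum()/w.sum(),(w*yy).sum()/w.sum()); cs[n]=ray(n,*uv,.098); print(n,uv,cs[n])
c=(cs["top"]+cs["scene"])/2; print("c",c)
p=np.load("top0.npz")["p"]; ps=np.load("scene0.npz")["p"]
ct=cs["top"]
ang=lambda q:np.degrees(np.arctan2(q[1]-ct[1],q[0]-ct[0])); 
for nm,X,Y,z in(("nutA",350,178,.121),("nutB",530,354,.121),("boss",225,217,.095),("ball",105,230,.097),("dot",378,380,.08),("zout",354,422,.072),("idxplate",386,480,.071)):
    q=ray("top",*un(X,Y,T),z); print(nm,q.round(4),"r",np.hypot(*(q-ct)[:2]).round(4),"ang",ang(q).round(1))
for nm,X,Y,z in(("nutA",540,230,.121),("nutB",261,236,.121),("boss",596,178,.095),("ball",660,100,.097),("dot",365,182,.08)):
    q=ray("scene",*un(X,Y,S),z); print("S",nm,q.round(4),"r",np.hypot(*(q-cs["scene"])[:2]).round(4),np.degrees(np.arctan2(*(q-cs["scene"])[1::-1])).round(1))
print(zero_angle("top",p,ct,138,165)); print(zero_angle("scene",ps,cs["scene"],138,165))
for r in(.117,.12,.123): 
    th=np.arange(154,180,1.); print(r,list(polar("top",p,ct,.071,r,th)))
E
```

```text
top (np.float64(285.9892904953146), np.float64(200.665327978581)) [0.55384884 0.01175528 0.098     ]
scene (np.float64(281.32871794871795), np.float64(220.97589743589742)) [0.55306145 0.00876917 0.098     ]
c [0.55345515 0.01026223 0.098     ]
nutA [0.6066 0.0641 0.121 ] r 0.0743 ang 44.8
nutB [ 0.5005 -0.0419  0.121 ] r 0.0757 ang -134.8
boss [0.5872 0.1417 0.095 ] r 0.1342 ang 75.6
ball [0.5797 0.2147 0.097 ] r 0.2046 ang 82.7
dot [0.4878 0.0495 0.08  ] r 0.076 ang 150.3
zout [0.4625 0.0646 0.072 ] r 0.1055 ang 149.9
idxplate [0.4268 0.0452 0.071 ] r 0.1313 ang 165.3
S nutA [0.6078 0.0625 0.121 ] r 0.0767 44.5
S nutB [ 0.5005 -0.0455  0.121 ] r 0.0755 -134.1
S boss [0.5919 0.1347 0.095 ] r 0.1318 72.9
S ball [0.5805 0.2093 0.097 ] r 0.2024 82.2
S dot [0.488  0.0508 0.08  ] r 0.0774 147.1
[(149.28, 26), (149.12, 29), (149.03, 20), (149.25, 31)]
[(149.18, 40), (149.14, 44), (149.07, 49), (148.74, 74)]
0.117 [np.uint8(220), np.uint8(221), np.uint8(220), np.uint8(221), np.uint8(224), np.uint8(225), np.uint8(227), np.uint8(228), np.uint8(229), np.uint8(228), np.uint8(213), np.uint8(189)
[... 304 characters left out ...]
9), np.uint8(224), np.uint8(227), np.uint8(229), np.uint8(227), np.uint8(218), np.uint8(189), np.uint8(201), np.uint8(221), np.uint8(228), np.uint8(227), np.uint8(220), np.uint8(202), np.uint8(202), np.uint8(204), np.uint8(207), np.uint8(207), np.uint8(206), np.uint8(206), np.uint8(205), np.uint8(182)]
0.123 [np.uint8(204), np.uint8(208), np.uint8(210), np.uint8(210), np.uint8(205), np.uint8(207), np.uint8(219), np.uint8(225), np.uint8(228), np.uint8(226), np.uint8(215), np.uint8(203), np.uint8(206), np.uint8(223), np.uint8(226), np.uint8(226), np.uint8(221), np.uint8(191), np.uint8(189), np.uint8(197), np.uint8(203), np.uint8(203), np.uint8(204), np.uint8(204), np.uint8(200), np.uint8(171)]
```

```bash
cat >> h.py <<'E'
from scipy.spatial.transform import Rotation as Ro
C=np.array([.5535,.0103])
def down(a,flip=False):   # tool down, tool y along world heading a (deg)
    a=np.radians(a+(180 if flip else 0)); y=np.array([np.cos(a),np.sin(a),0]); z=np.array([0,0,-1.])
    return Ro.from_matrix(np.c_[np.cross(y,z),y,z]).as_rotvec()
def fr(o,a,x,y):  # point in frame at o with heading a
    a=np.radians(a); return np.array([o[0]+x*np.cos(a)-y*np.sin(a),o[1]+x*np.sin(a)+y*np.cos(a)])
E
python3 - <<'E'
from h import *
hand.set_gripper(0)
F=None
for fl in(0,1):
    q=[kinematics.solve_ik([*fr(C,t,.084,-.05),.092],down(t+90,fl)) for t in(225,248,272)]
    print(fl,[None if x is None else np.round(x,2) for x in q])
    if all(x is not None for x in q) and (F is None or abs(q[0][5])+abs(q[2][5])<best): F=fl;best=abs(q[0][5])+abs(q[2][5])
print("use",F); open("flip","w").write(str(F))
p0=fr(C,225,.084,-.055)
robot.move_pose([*p0,.24],down(315,F))
robot.servo_line([*p0,.092],vel=.12); print(sensors.read_force())
robot.servo_line([*fr(C,225,.084,-.031),.092],vel=.05); print(sensors.read_force())
for t in np.arange(230,268,5):
    robot.servo_line([*fr(C,t,.084,-.0305),.092],vel=.04,attitude=down(t+90,F))
    if t in (230,250,265):print(t,sensors.read_force())
robot.dwell(.2)
e=fr(C,265,.084,-.05); robot.servo_line([*e,.092],vel=.06); robot.servo_line([*e,.24])
away=[.40,.26,.30]
try: robot.move_pose(away,down(355,F))
except Exception as x: print(x)
robot.dwell(.2)
for n in("scene","top"):
    p,d=read_camera(n); np.savez(n+"1.npz",p=p,d=d)
    cc=[.55385,.01176] if n=="top" else [.55306,.00877]
    print(n,zero_angle(n,p,cc,178,205))
print(sensors.read_time_s(),sensors.read_ee_pos())
p,d=read_camera("top"); cv2.imwrite("pics/top1.png",cv2.resize(p[145:270,195:345,::-1],None,fx=4.8,fy=4.8,interpolation=cv2.INTER_CUBIC))
E
```

```text
0 [array([-0.29,  0.35,  1.87, -0.  ,  0.92,  0.5 ]), array([-0.35,  0.39,  1.82, -0.  ,  0.94,  0.04]), array([-0.38,  0.45,  1.72, -0.  ,  0.97, -0.41])]
1 [array([-0.29,  0.35,  1.87,  0.  ,  0.92, -2.64]), None, array([-0.38,  0.45,  1.72, -0.  ,  0.97,  2.73])]
use 0
[-0.02374018  0.43037273  0.12445637]
[ 0.67393053  0.45898701 -0.34793313]
230 [-0.48734596  0.191001   -0.36723243]
250 [-0.72217682 -0.28981122 -0.63964702]
265 [ 0.2062193  -0.29430198  0.30853673]
scene [(189.26, 39), (189.12, 41), (189.41, 49), (189.09, 59)]
top [(188.88, 23), (188.87, 33), (188.87, 35), (188.91, 38)]
11.8 [0.40027747 0.25960149 0.29988884]
```

View pics/top1.png

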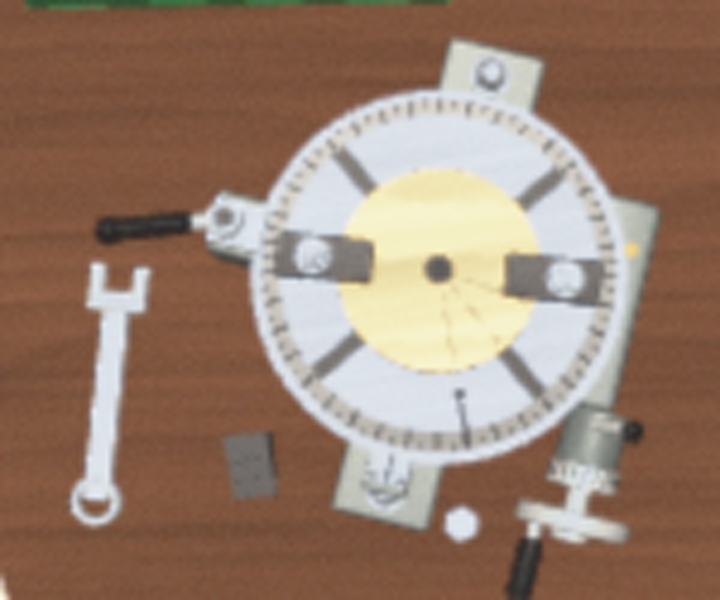

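The zero line now stands at 189.0°, with the index at about 165.2°, so the platter needs another 6.2°.

Run:
```python
from h import *
F=int(open("flip").read()); t1=265+195.2-189.0
ps=np.load("scene1.npz")["p"]
for r in(.118,.121): print(r,[int(x) for x in polar("scene",ps,[.55306,.00877],.071,r,np.arange(158,174))])
e=fr(C,265,.084,-.05)
robot.move_pose([*e,.24],down(355,F)); robot.servo_line([*e,.092],vel=.12)
robot.servo_line([*fr(C,265,.084,-.032),.092],vel=.05)
for t in (268,t1): robot.servo_line([*fr(C,t,.084,-.0305),.092],vel=.03,attitude=down(t+90,F))
robot.dwell(.2)
e=fr(C,t1,.084,-.05); robot.servo_line([*e,.092],vel=.06); robot.servo_line([*e,.24])
robot.move_pose([.40,.26,.30],down(355,F)); robot.dwell(.2)
for n in("scene","top"):
    p,d=read_camera(n); np.savez(n+"2.npz",p=p,d=d)
    cc=[.55385,.01176] if n=="top" else [.55306,.00877]
    print(n,zero_angle(n,p,cc,183,208))
    if n=="scene":
        cv2.imwrite("pics/scene2.png",cv2.resize(p[165:240,215:315,::-1],None,fx=8,fy=8,interpolation=cv2.INTER_CUBIC))
    else: cv2.imwrite("pics/top2.png",cv2.resize(p[215:265,250:315,::-1],None,fx=12,fy=12,interpolation=cv2.INTER_CUBIC))
print(sensors.read_time_s())
```

```text
0.118 [103, 138, 197, 234, 249, 243, 220, 177, 181, 205, 235, 245, 238, 208, 159, 99]
0.121 [99, 148, 209, 243, 250, 243, 216, 183, 185, 231, 247, 250, 244, 212, 153, 92]
scene [(194.93, 60), (195.19, 28), (194.98, 41), (194.94, 40)]
top [(194.75, 28), (194.72, 40), (194.59, 39), (194.84, 27)]
19.1583
```

View pics/top2.png

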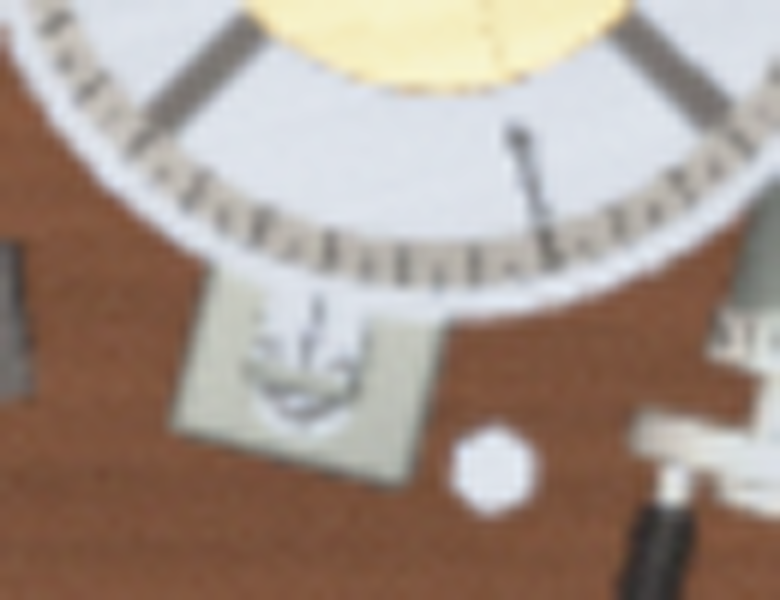

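View pics/scene2.png

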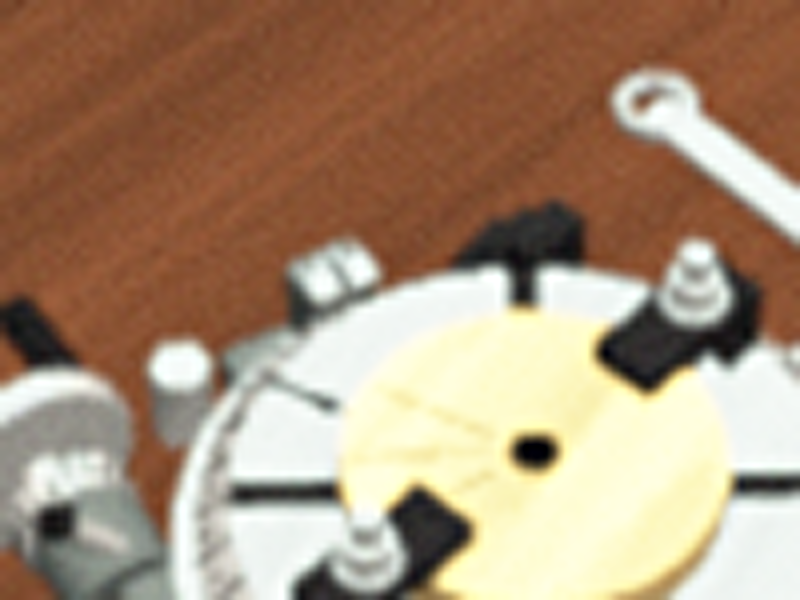

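The third long line, at (328,255), stands in line with the index at (318,305). That puts the platter about 0.4° off, well inside 2.5°. Next is the lever, pushed with a force watch for the stop.

Run:
```python
from h import *
A=fr(C,75.3,.136,0); h0=96.5; z=.083; P=lambda t,y:[*fr(A,t,.055,y),z]
best=None
for fl in(0,1):
    q=[kinematics.solve_ik(P(t,.0245),down(t+90,fl)) for t in(h0,60,25)]
    print(fl,[None if x is None else np.round(x,2) for x in q])
    if all(x is not None for x in q):
        s=max(abs(x[5]) for x in q)
        if best is None or s<best[0]: best=(s,fl)
F=best[1]; print("axis",A,"flip",F)
s=P(h0,.05); robot.move_pose([*s[:2],.24],down(h0+90,F)); robot.servo_line(s,vel=.12)
f0=np.array(sensors.read_force()); robot.servo_line(P(h0,.027),vel=.05)
t=h0; log=[]
while t>20:
    t-=3 if t>h0-48 else 1.5
    robot.servo_line(P(t,.0245),vel=.05,attitude=down(t+90,F))
    n=np.radians(t+90); fp=(np.array(sensors.read_force())-f0)[:2]@[np.cos(n),np.sin(n)]; log.append((t,round(float(fp),1)))
    if fp>14: break
robot.dwell(.2); print(log,sensors.read_force(),sensors.read_ee_pos())
robot.servo_line(P(t,.055),vel=.06); e=P(t,.055); robot.servo_line([*e[:2],.26])
robot.move_pose([.40,.28,.30],down(355,0)); robot.dwell(.2)
for n in("scene","top"):
    p,d=read_camera(n)
    cc=[.55385,.01176] if n=="top" else [.55306,.00877]
    print(n,zero_angle(n,p,cc,183,208))
cv2.imwrite("pics/top3.png",cv2.resize(p[145:270,195:345,::-1],None,fx=4.8,fy=4.8,interpolation=cv2.INTER_CUBIC))
print(sensors.read_time_s())
```

```text
0 [None, array([ 0.14,  0.68,  1.34,  0.  ,  1.11, -2.48]), array([ 0.11,  0.74,  1.24, -0.  ,  1.16, -1.9 ])]
1 [array([ 0.14,  0.61,  1.47, -0.  ,  1.06,  0.02]), array([ 0.14,  0.68,  1.34, -0.  ,  1.11,  0.66]), array([ 0.11,  0.74,  1.24, -0.  ,  1.16,  1.25])]
axis [0.58801108 0.14184841] flip 1
[(93.5, 0.4), (90.5, 2.1), (87.5, 1.5), (84.5, 1.6), (81.5, 2.3), (78.5, 3.0), (75.5, 2.0), (72.5, 2.0), (69.5, 2.0), (66.5, 0.8), (63.5, 1.0), (60.5, 1.4), (57.5, 1.3), (54.5, 1.5), (51.5, 1.4), (48.5, 1.5), (47.0, 2.5), (45.5, 2.5), (44.0, 3.0), (42.5, 2.8), (41.0, 1.6), (39.5, 2.5), (38.0, 1.6), (36.5, 2.3), (35.0, 1.0), (33.5, 2.5), (32.0, 1.8), (30.5, 2.0), (29.0, 2.4), (27.5, 1.9), (26.0, 1.6), (24.5, 5.8), (23.0, 12.0), (21.5, 19.3)] [-8.82923404 16.02963441  2.8657677 ] [0.62828988 0.18797831 0.08282328]
scene [(194.94, 64), (195.14, 31), (195.03, 41), (195.0, 40)]
top [(194.72, 28), (194.75, 41), (194.62, 40), (194.85, 26)]
33.8333
```

View pics/top3.png

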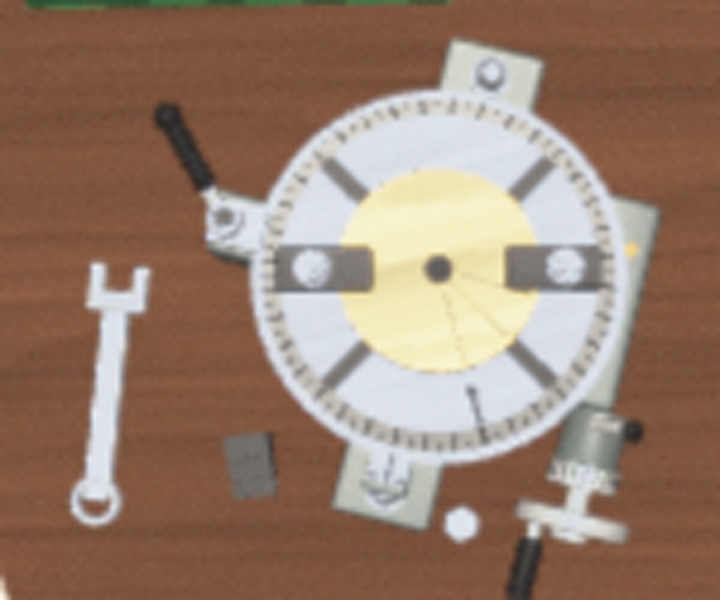

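The lever now points from (225,217) to (165,115) and is hard against its stop: the push force rose to 19 N over the last few steps. The platter hasn't moved, and the spanner, step block and long nut are where they were.

```bash
python3 -c "
from bench import *
print(order.job_done())"
```

```text
the job is handed in; nothing more can be done
None
```

The platter was set to the 30 degree line (about 0.4° off by camera), the clamp lever was pushed to its stop, and the job was handed in at about 34 s; no verdict came back.

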